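Rock a seized T-handled key out of its socket and hang it up

TASK

The T-handled key is seized in the blue socket block and a straight pull will not bring it out. Rock its handle from side to side to free it, gently, without forcing it against the block, then draw it out and hang it by its handle bar on the two-pronged hook stand, stem hanging down between the prongs. Let go of it there and leave the cup and jars where they stand.

Things in the scene. Friction and masses are not known exactly. Their poses are not given: they have to be found in the camera images.
- key: the T-handled steel key (loose, about 0.3 kg, 158 mm tall); origin under its foot, z up the stem. Lower 85 mm: square tang 24 x 24 mm with a 5 mm deep notch in each x face, 5 to 50 mm above the foot; above it a round stem 16 mm thick. Two hidden cheeks in the socket sit in the notches: pulled straight up, the key rises 35 mm at most and catches hard
- key_bar (a point): centre of the key's handle, a black round bar 16 mm thick and 120 mm long, 150 mm above the foot. y along the bar; x across it, the way the key rocks; z up. Starts upright in the socket, 165 mm above the counter. Drawn out, the foot is clear of the block when this point is 233 mm above the counter
- block: blue socket block with light metal top, fixed to the counter, 100 x 66 mm, 81 mm high, foot flange 150 x 66 x 12 mm; origin under its centre, x along its long side. Once both cheeks are fully aside and the key is back upright, the key draws straight up with little more than its weight. Leaning on at a firm stop forces the key against the block; more than 20 N at the bar is too much
- socket (a point): mouth of the socket, centre of the block's top; x is the rocking direction. Tilting the key by its bar toward +x drives one cheek aside, toward -x the other. Each drags steadily (2 to 9 N at the bar) over some bar travel, which differs from start to start and side to side (10 to 30 mm), then meets a firm stop: only then is it fully aside. It stays there, no spring back
- hook_stand: fixed hook stand: wooden base 115 x 110 x 10 mm and two dark steel posts, 12 mm thick, 202 mm high, 70 mm apart, 58 mm from the origin toward +x. Origin on the counter straight below the seat of the hooks
- hook_seat (a point): where the bar's centre lies when the key hangs, 188 mm above the counter. Two prongs 10 mm thick at y = -35 and +35 mm (60 mm clear between) run from the posts toward -x, dip at the seat and end in upturned tips 33 mm toward -x, tops 15 mm above this point. y along the hanging bar. Bring the key in from -x, bar 28 mm or more above this point, stem between the prongs, then lower
- tea_cup: small white china cup, 69 mm across, 51 mm high, loose; origin under its centre
- shelf_jar: clear jar with red lid, 62 mm across, 70 mm high, loose; origin under its centre
- flux_jar: jar with black lid, 49 mm across, 46 mm high, loose; origin under its centre
Things that resemble listed ones, but are neither listed nor needed, are in the scene too. Of the things shaped like the key, the steel one is meant.

How it is judged (in metres and radians):
On the way, in this order (a step that is already met when the one before it is completed fails the run):
1. the key has been rocked over by more than 0.12 rad in the socket (angle between key's own z axis and vertical above 0.12 rad and horizontal distance between key and socket below 0.04 m).
2. the key has been drawn clear of the socket (bar more than 233 mm above the counter) (height (world z) of key_bar above 0.233 m), for 0.1 s.
At the end, for the whole second after the job is handed in: The key hangs at rest on both prongs by its handle bar: bar centre within 22 mm (level) and 8 mm (height) of the hook seat, bar within 0.25 rad of the seat's y axis, stem within 0.3 rad of vertical, its weight on the stand, let go (horizontal distance between key_bar and hook_seat below 0.022 m and z of key_bar in the frame of hook_seat between -0.008 and 0.008 m and angle between the y axis of key_bar and the y axis of hook_seat, either way round below 0.25 rad and angle between key's own z axis and vertical below 0.3 rad and contact force between key and hook_stand above 1 N and linear speed of key below 0.03 m/s); the robot touches nothing.
It fails at once if the key is forced against the block (contact force above 95 N) (contact force between key and block above 95 N).
It fails at once if the cup or a jar is moved by more than 25 mm (distance of any of tea_cup, shelf_jar, flux_jar from where it was at the start of the episode above 0.025 m).
It also fails if it takes over 54 s, if anything falls off the work surface, if the arm or the gripper's body presses on something with over 40 N, if the wrist force passes 120 N, or if a joint passes its speed limit or range.

ROBOT

A 6-joint arm with a two-finger parallel gripper is mounted at the origin on a cart in front of the work surface, level with it; the furniture and walls round the work are solid. World frame = base frame: x ahead of the robot, y to its left, z up, the work surface at z = 0. Lengths are in m, angles in degrees, forces in N, time in s.
With the tool pointing down it reaches from about 0.375 to 0.9 m from the base axis. Payload 3.1 kg.
Tool frame: the origin (TCP) lies at the very end of the fingers, on their centre line; the grasp point (between the pads) lies 19 mm behind it; z points along the fingers, y is the line along which they close (so a half turn about z gives the same grasp; the last joint's range is limited). The gripper opens to 87 mm and grips with 3 to 60 N. Pads are 19 mm wide; open, the fingers measure 117 mm over their backs; the gripper's body (75 mm by 190 mm) begins 51 mm behind the grasp point.
Start: joints at [30.224, 30.224, 82.088, -0, 67.689, -10.227], TCP at [0.476, 0.406, 0.223] pointing down, gripper open.
Joint ranges: [-176.69, 176.69], [-43.24, 126.21], [12.49, 139.97], [-82, 262], [0, 151.66], [-163.58, 163.58]. Speed limits (degrees/s): [159.86, 159.86, 180, 180, 180, 180].

INTERFACE

Orientations are given as a 3x3 rotation matrix whose columns are the frame's x, y, z axes.
In Python, from rig import bot, imaging gives the robot as it stands.
- The arm moves only by the tool drive_tool, never from a script. Its argument "deltas" is text: rows parted by semicolons, each of 5 numbers parted by spaces: the finger opening in mm, from 0 to 87, then the shift along the world's x, y, z in mm, then the turn about the world's z in rad. In form: jaw dx dy dz twist; .... A call has 1 to 12 rows; each row is the pose to reach, as a shift and turn from the pose commanded when the call began; what a row does not reach only later rows make up. A row lasts 1/10 s, in which the tool goes at most 50 mm and 8.59 degrees, less where a joint would pass 70% of its speed; a pose out of reach is approached as far as the arm can. A call with a gripper value outside its range is refused whole. The fingers move at their own pace and stop on an object; the grip force is fixed at half the most. Time passes only in rows, so rows that repeat a pose let the fingers close. It gives the time, the measured TCP pose, the force, the opening and the grip force at its end, in the units of the state.
- bot.read_state(): the state, without advancing time (a new reading comes with each control period).
- imaging.capture(name): name is "side" or "top" or "wrist"; returns the picture (480x640x3 uint8, red, green, blue); there is no depth.
- imaging.camera_model(name): a dict with "fx", "fy", "cx", "cy" (pixels), "T" (4x4, takes a point from camera to world coordinates). Camera axes: x right, y down, z forward; pixel columns grow to the right and rows downward; lengths in m; the calibration is good to about 2 mm. A picture is of the moment at which its call begins: read the wrist's pose just before it. camera_model takes no time and is no camera call; for the wrist camera it gives the pose at the moment of the call.
- bot.hand_in(): hands the job in; it is judged then, once.
The state is a dict: "time_s": time; "joint_positions": joint angles; "qvel": joint speeds; "tau": joint torques, N m; "position": TCP position; "tcp_rot": TCP orientation; "force": force on the tool from outside, world axes, zero at the start; "moment": the same for the moment, N m; "opening": opening from 0.0 (shut) to 1.0 (fully open); "grasp_force": force on a finger pad.
Only numpy, scipy, OpenCV 4.12 (cv2) and the standard library are available. Lean on these libraries where they do the work, as an engineer would, in place of code of your own. Each camera call takes 0.05 s, during which the arm holds its last target. There are 200 camera calls.

## Working session

There is one attempt and no reset: what is moved stays moved. The work goes in short steps, Python scripts to look and compute and a tool call to move; the robot and the scene stay as the last step left them, time stands still between calls to the robot, and variables do not carry over. Pictures are saved under pics/ and viewed, at most 10 in all, crops included, and the job is handed in when it is done.

Besides the shell and the picture viewer there is one more tool, called after "Emit:" in YAML: its name, and indented under it one key for each argument. drive_tool: Moves the arm, as the interface text tells. Its arguments: {"type":"object","properties":{"deltas":{"type":"string"}},"required":["deltas"]}

```bash
mkdir -p pics; ls
python3 - <<'E'
from rig import bot, imaging
import cv2
s=bot.read_state(); print(s['time_s'],s['position'],s['tcp_rot'],s['force'],s['opening'])
for n in ['side','top']:
    im=imaging.capture(n); cv2.imwrite(f'pics/{n}0.png',im[:,:,::-1]); m=imaging.camera_model(n); print(n,m['fx'],m['cx'],m['cy'],m['T'])
E
```

```text
pics
0.0 [0.47492496 0.40511515 0.22156204] [[-6.48810317e-01  7.60947806e-01 -1.90005025e-03]
 [ 7.60950097e-01  6.48809378e-01 -1.15822130e-03]
 [ 3.51424467e-04 -2.19730935e-03 -9.99997524e-01]] [ 0.59622234  0.17135508 -1.24095975] 0.9929675250099841
side 622.9569282592591 326.00341124071895 236.18177938105268 [[ 0.54119553 -0.62738164  0.55991042 -0.20305154]
 [-0.8408472  -0.4109855   0.35223133 -0.43715638]
 [ 0.0091316  -0.66142513 -0.74995561  1.09866575]
 [ 0.          0.          0.          1.        ]]
top 474.6563776344041 323.15043296684877 238.84383355572027 [[-0.02291969 -0.98118943  0.19168203  0.3351362 ]
 [-0.99921645  0.02867105  0.0272848  -0.00593274]
 [-0.03226728 -0.19090647 -0.98107774  1.10715638]
 [ 0.          0.          0.          1.        ]]
```

View pics/side0.png

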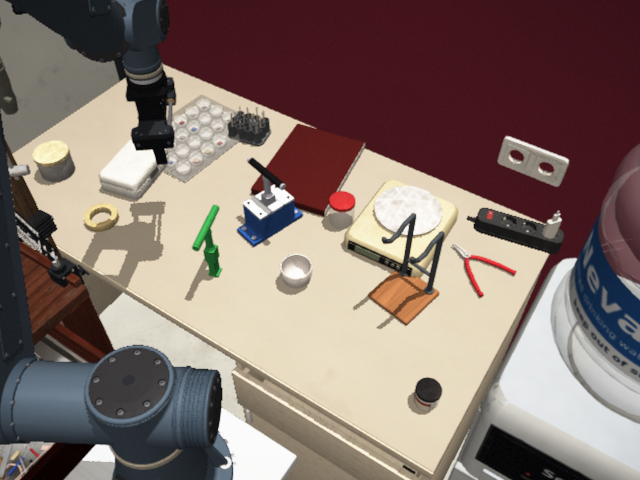

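View pics/top0.png

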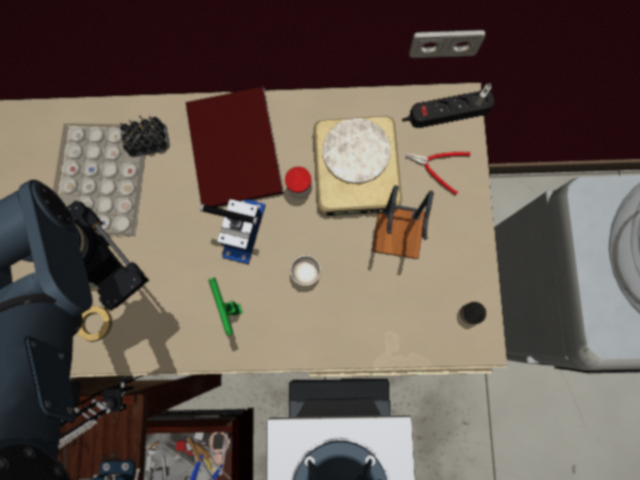

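Candidates for the key: the black-barred steel T in the blue block (side (267,178), top (232,212)) and the green T (side (207,240), top (225,308)), which is a decoy. I choose the one in the blue block. Next is a close crop of it and of the hook stand.

Run:
```python
import cv2,numpy as np
s=cv2.imread('pics/side0.png');t=cv2.imread('pics/top0.png')
f=lambda im,x,y:cv2.resize(im[y:y+100,x:x+133],(400,300),interpolation=cv2.INTER_CUBIC)
cv2.imwrite('pics/crop.png',np.vstack([np.hstack([f(s,210,145),f(s,350,225)]),np.hstack([f(t,180,180),f(t,340,175)])]))
```

```text
(no output)
```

View pics/crop.png

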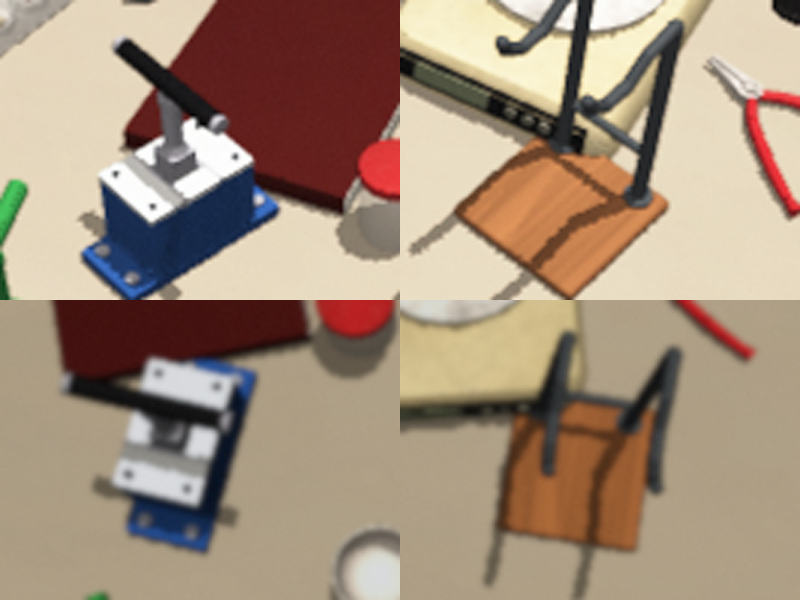

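The crop shows the steel stem with black bar in the blue block. Bar ends are at side (249,160)/(282,186) and top (202,208)/(254,219). Stand prong tips are at side (384,240)/(412,260) and top (389,232)/(425,238), with posts behind them (away from the robot).

```bash
cat > h.py <<'E'
import numpy as np
from rig import bot, imaging
def ray(n,u,v,m=None):
    m=m or imaging.camera_model(n);T=np.array(m['T']);d=T[:3,:3]@[(u-m['cx'])/m['fx'],(v-m['cy'])/m['fy'],1]
    return T[:3,3],d/np.linalg.norm(d)
def plane(n,u,v,z):
    o,d=ray(n,u,v);return o+d*(z-o[2])/d[2]
def tri(*obs):
    A=0;b=0;R=[ray(*o) for o in obs]
    for o,d in R:
        P=np.eye(3)-np.outer(d,d);A=A+P;b=b+P@o
    p=np.linalg.solve(A,b)
    return p.round(4),[round(float(np.linalg.norm((np.eye(3)-np.outer(d,d))@(p-o))),4) for o,d in R]
E
python3 - <<'E'
from h import *
c=lambda x,y,ox,oy:(ox+x/3.008,oy+y/3)
S=lambda x,y:c(x,y,210,145); SH=lambda x,y:c(x-400,y,350,225)
T=lambda x,y:c(x,y-300,180,180); TH=lambda x,y:c(x-400,y-300,340,175)
p=lambda k,a,b:print(k,*tri(('side',*a),('top',*b)))
p('barL',S(118,45),T(67,384));p('barR',S(217,122),T(224,418))
p('tipL',SH(502,46),TH(548,472));p('tipR',SH(587,105),TH(656,490));p('postR',SH(680,27),TH(675,350))
for q in [(150,357),(238,372),(205,507),(112,487)]:print('blockT',plane('top',*T(*q),.081).round(4))
for q in [(98,183),(152,222),(254,155),(197,115)]:print('blockS',plane('side',*S(*q),.081).round(4))
for q in [(565,150),(637,203)]:print('postbase',plane('side',*SH(*q),.01).round(4))
for q in [(513,400),(660,405),(633,550),(503,527)]:print('baseT',plane('top',*TH(*q),.01).round(4))
for q in [(540,140),(668,205),(570,298),(455,212)]:print('baseS',plane('side',*SH(*q),.01).round(4))
print('cup',plane('top',305,268,.05),'redjar',plane('top',298,180,.07),'flux',plane('top',473,313,.046))
E
```

```text
barL [0.5918 0.2688 0.1639] [0.0001, 0.0001]
barR [0.5647 0.1599 0.1638] [0.0006, 0.0006]
tipL [ 0.5233 -0.1109  0.1945] [0.001, 0.001]
tipR [ 0.509  -0.1796  0.1954] [0.0009, 0.0009]
postR [ 0.6039 -0.1987  0.1913] [0.0007, 0.0007]
blockT [0.6333 0.2309 0.081 ]
blockT [0.6195 0.1646 0.081 ]
blockT [0.5176 0.1886 0.081 ]
blockT [0.5346 0.2576 0.081 ]
blockS [0.5297 0.2488 0.081 ]
blockS [0.5197 0.1906 0.081 ]
blockS [0.619  0.1674 0.081 ]
blockS [0.631  0.2299 0.081 ]
postbase [ 0.609  -0.1337  0.01  ]
postbase [ 0.5946 -0.1998  0.01  ]
baseT [ 0.6196 -0.1065  0.01  ]
baseT [ 0.6119 -0.2215  0.01  ]
baseT [ 0.497  -0.1934  0.01  ]
baseT [ 0.5179 -0.0942  0.01  ]
baseS [ 0.6072 -0.1138  0.01  ]
baseS [ 0.6052 -0.2193  0.01  ]
baseS [ 0.4962 -0.1975  0.01  ]
baseS [ 0.5161 -0.0943  0.01  ]
cup [0.47617426 0.06577083 0.05      ] redjar [0.67648033 0.07727789 0.07      ] flux [ 0.36751242 -0.30075403  0.046     ]
```

Emit:
drive_tool:
  deltas: "60 30 -50 0 -0.14; 60 60 -100 0 -0.28; 60 85 -150 0 -0.42; 60 103 -191 0 -0.56; 60 103 -191 0 -0.7; 60 103 -191 0 -0.84; 60 103 -191 0 -0.944; 60 103 -191 0 -0.944; 60 103 -191 0 -0.944"

```text
time_s: 1.0
position: [0.5783, 0.2145, 0.2222]
tcp_rot: [[0.234, 0.972, -0.001], [0.972, -0.234, -0.0], [-0.0, -0.001, -1.0]]
force: [0.7, -0.4, -0.8]
opening: 0.69
grasp_force: 0.0
```

Run:
```python
from h import *
import cv2
s=bot.read_state(); print(s['time_s'],s['position'],s['tcp_rot'].round(3) if hasattr(s['tcp_rot'],'round') else s['tcp_rot'],s['joint_positions'],s['force'],s['opening'])
m=imaging.camera_model('wrist');im=imaging.capture('wrist'); cv2.imwrite('pics/w1.png',im[:,:,::-1])
T=m['T']; 
for p in [[.5918,.2688,.1639],[.5647,.1599,.1638],[.578,.2143,.164],[.576,.209,.081]]:
    q=np.linalg.inv(T)@[*p,1]; print(m['fx']*q[0]/q[2]+m['cx'],m['fy']*q[1]/q[2]+m['cy'])
```

```text
1.0 [0.57826782 0.21450273 0.22215826] [[ 0.234  0.972 -0.001]
 [ 0.972 -0.234 -0.   ]
 [-0.    -0.001 -1.   ]] [9.98333184e+00 2.96271916e+01 8.33050233e+01 1.07882231e-03
 6.71177691e+01 2.34882112e+01] [ 0.70214492 -0.36579814 -0.75891626] 0.6901370947956498
320.41536726323193 161.3706002758762
318.58533404725773 347.5042187819754
319.0453727346401 260.3183647183516
318.0966156254609 236.16812524937117
```

View pics/w1.png

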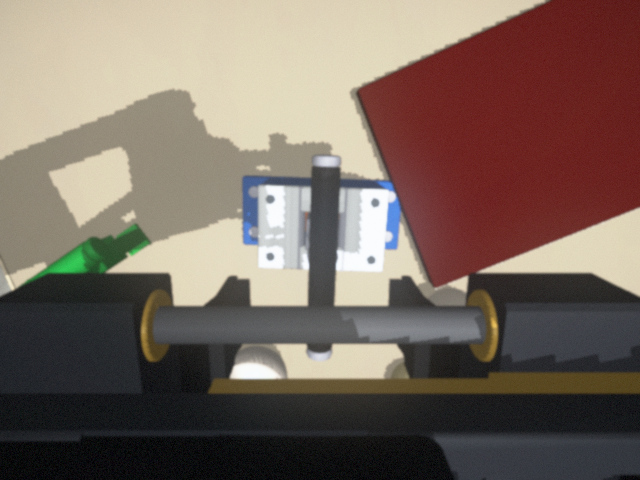

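The wrist view shows the bar from (325,157) to (319,355), within 3 mm of the prediction, with the block at (320,225). The position holds. Next I descend and loosely cage the bar.

Emit:
drive_tool:
  deltas: "60 1 1 -30 0.02; 40 1 1 -60 0.02; 30 1 1 -66 0.02; 20 1 1 -66 0.02; 20 1 1 -66 0.02; 20 1 1 -66 0.02; 20 1 1 -66 0.02"

```text
time_s: 1.75
position: [0.5804, 0.2157, 0.158]
tcp_rot: [[0.216, 0.976, 0.003], [0.976, -0.216, 0.0], [0.001, 0.003, -1.0]]
force: [0.3, 0.1, 0.6]
opening: 0.262
grasp_force: 0.0
```

Emit:
drive_tool:
  deltas: "20 2 -0.5 0 0; 20 4 -1 0 0; 20 6 -1.4 0 0; 20 6 -1.4 0 0"

```text
time_s: 2.15
position: [0.5847, 0.2144, 0.1572]
tcp_rot: [[0.217, 0.976, -0.002], [0.976, -0.217, 0.001], [0.0, -0.002, -1.0]]
force: [-2.7, 0.4, 6.4]
opening: 0.229
grasp_force: 3.0
```

Emit:
drive_tool:
  deltas: "20 1.5 -0.4 1 0; 20 3 -0.7 1 0; 20 3 -0.7 1 0"

```text
time_s: 2.45
position: [0.5876, 0.2136, 0.1578]
tcp_rot: [[0.217, 0.976, -0.002], [0.976, -0.217, 0.0], [-0.0, -0.002, -1.0]]
force: [-3.9, 0.9, 6.1]
opening: 0.23
grasp_force: 3.1
```

Emit:
drive_tool:
  deltas: "20 2 -0.5 0 0; 20 4 -0.9 0 0; 20 4 -0.9 0 0"

```text
time_s: 2.75
position: [0.5905, 0.2129, 0.158]
tcp_rot: [[0.216, 0.976, -0.005], [0.976, -0.216, 0.001], [-0.0, -0.005, -1.0]]
force: [-6.8, 1.5, 7.7]
opening: 0.23
grasp_force: 4.3
```

Emit:
drive_tool:
  deltas: "20 1.5 -0.4 0 0; 20 3 -0.7 0 0; 20 3 -0.7 0 0; 20 3 -0.7 0 0"

```text
time_s: 3.15
position: [0.5936, 0.2122, 0.1581]
tcp_rot: [[0.216, 0.976, -0.004], [0.976, -0.216, 0.001], [-0.0, -0.004, -1.0]]
force: [-7.3, 0.8, 9.4]
opening: 0.227
grasp_force: 4.4
```

Emit:
drive_tool:
  deltas: "20 1.5 -0.4 1 0; 20 3 -0.7 2 0; 20 3 -0.7 2 0; 20 3 -0.7 2 0"

```text
time_s: 3.55
position: [0.5976, 0.2111, 0.1589]
tcp_rot: [[0.216, 0.976, -0.002], [0.976, -0.216, -0.0], [-0.001, -0.002, -1.0]]
force: [-5.8, 1.6, 1.6]
opening: 0.23
grasp_force: 2.6
```

Emit:
drive_tool:
  deltas: "20 1.5 -0.4 0 0; 20 3 -0.7 0 0; 20 3 -0.7 0 0; 20 3 -0.7 0 0"

```text
time_s: 3.95
position: [0.5997, 0.2106, 0.1589]
tcp_rot: [[0.216, 0.976, -0.005], [0.976, -0.216, 0.0], [-0.001, -0.005, -1.0]]
force: [-8.3, 1.5, 0.9]
opening: 0.229
grasp_force: 3.8
```

Emit:
drive_tool:
  deltas: "20 1.5 -0.4 0 0; 20 3 -0.7 0 0; 20 3 -0.7 0 0; 20 3 -0.7 0 0"

```text
time_s: 4.35
position: [0.6002, 0.2104, 0.1588]
tcp_rot: [[0.216, 0.976, -0.01], [0.976, -0.216, 0.001], [-0.002, -0.01, -1.0]]
force: [-11.1, 2.8, 4.7]
opening: 0.232
grasp_force: 6.1
```

Emit:
drive_tool:
  deltas: "20 1 -0.2 0 0; 20 2.5 -0.6 0 0; 20 2.5 -0.6 0 0; 20 2.5 -0.6 0 0"

```text
time_s: 4.75
position: [0.6007, 0.2102, 0.1586]
tcp_rot: [[0.216, 0.976, -0.014], [0.976, -0.216, 0.001], [-0.002, -0.014, -1.0]]
force: [-14.4, 3.6, 6.0]
opening: 0.229
grasp_force: 8.1
```

Emit:
drive_tool:
  deltas: "20 -5 1.1 0 0; 20 -10 2.2 0 0; 20 -15 3.4 0 0; 20 -20 4.5 0 0; 20 -25 5.6 0 0; 20 -29 6.5 0 0; 20 -32 7.2 0 0; 20 -32 7.2 0 0"

```text
time_s: 5.55
position: [0.5749, 0.2164, 0.1597]
tcp_rot: [[0.216, 0.976, 0.0], [0.976, -0.216, 0.0], [0.0, 0.0, -1.0]]
force: [-0.1, -0.3, 0.7]
opening: 0.233
grasp_force: 0.3
```

Emit:
drive_tool:
  deltas: "20 -2 0.5 0 0; 20 -4 0.9 0 0; 20 -6 1.4 0 0; 20 -6 1.4 0 0"

```text
time_s: 5.95
position: [0.57, 0.2177, 0.1599]
tcp_rot: [[0.216, 0.976, 0.002], [0.976, -0.216, 0.0], [0.001, 0.002, -1.0]]
force: [4.3, -0.8, 0.9]
opening: 0.232
grasp_force: 1.8
```

Emit:
drive_tool:
  deltas: "20 -1.5 0.4 0 0; 20 -3 0.7 0 0; 20 -4 0.9 0 0; 20 -4 0.9 0 0"

```text
time_s: 6.35
position: [0.5654, 0.2187, 0.1599]
tcp_rot: [[0.216, 0.976, 0.001], [0.976, -0.216, 0.0], [0.0, 0.001, -1.0]]
force: [3.9, -1.0, 1.9]
opening: 0.238
grasp_force: 2.2
```

Emit:
drive_tool:
  deltas: "20 -1.5 0.4 0 0; 20 -3 0.7 0 0; 20 -4 0.9 0 0; 20 -4 0.9 0 0"

```text
time_s: 6.75
position: [0.5608, 0.2196, 0.1596]
tcp_rot: [[0.216, 0.976, -0.0], [0.976, -0.216, 0.0], [-0.0, -0.0, -1.0]]
force: [3.8, -0.6, 3.0]
opening: 0.231
grasp_force: 2.2
```

Emit:
drive_tool:
  deltas: "20 -1.5 0.4 0 0; 20 -3 0.7 0 0; 20 -4 0.9 0 0; 20 -4 0.9 0 0"

```text
time_s: 7.15
position: [0.5579, 0.2203, 0.1595]
tcp_rot: [[0.216, 0.976, 0.002], [0.976, -0.216, -0.0], [0.0, 0.002, -1.0]]
force: [6.8, -1.1, 0.4]
opening: 0.231
grasp_force: 3.2
```

Emit:
drive_tool:
  deltas: "20 -1.5 0.4 0 0; 20 -3 0.7 0 0; 20 -3 0.7 0 0; 20 -3 0.7 0 0"

```text
time_s: 7.55
position: [0.5572, 0.2205, 0.1595]
tcp_rot: [[0.216, 0.976, 0.007], [0.976, -0.216, -0.001], [0.001, 0.007, -1.0]]
force: [11.1, -2.9, -2.1]
opening: 0.233
grasp_force: 4.9
```

Firm stop here too. One small confirming push, then I measure the tilt from the side camera.

Emit:
drive_tool:
  deltas: "20 -1 0.2 0 0; 20 -2.5 0.6 0 0; 20 -2.5 0.6 0 0; 20 -2.5 0.6 0 0"

```text
time_s: 7.95
position: [0.5567, 0.2207, 0.1596]
tcp_rot: [[0.216, 0.976, 0.011], [0.976, -0.216, -0.001], [0.001, 0.011, -1.0]]
force: [13.7, -3.5, -4.8]
opening: 0.234
grasp_force: 6.5
```

Run:
```python
from h import *
import cv2
s=imaging.capture('side')[:,:,::-1];t=imaging.capture('top')[:,:,::-1]
f=lambda im,x,y:cv2.resize(im[y:y+100,x:x+100],(400,400),interpolation=cv2.INTER_CUBIC)
cv2.imwrite('pics/tilt.png',np.hstack([f(s,215,140),f(t,185,180)]))
```

```text
(no output)
```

View pics/tilt.png

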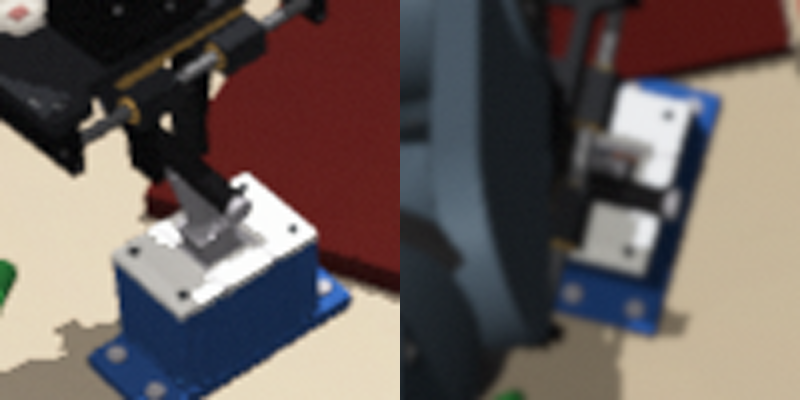

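The key is visibly leaning toward -x (bar end at crop (240,208)) with both stops met. Next I bring it upright, take a deeper grip, and close.

Emit:
drive_tool:
  deltas: "20 6 -1.4 0 0; 20 12 -2.8 0 0; 20 18 -4.2 0 0; 20 24 -5.5 0 0; 20 29 -6.6 0 0; 20 29 -6.6 0 0; 28 27.2 -6.3 0 0; 28 27.2 -6.3 -6 0; 28 27.2 -6.3 -13 0; 28 27.2 -6.3 -13 0"

```text
time_s: 9.05
position: [0.5776, 0.2152, 0.1451]
tcp_rot: [[0.216, 0.976, -0.003], [0.976, -0.216, -0.001], [-0.001, -0.003, -1.0]]
force: [-0.1, 0.2, -0.6]
opening: 0.317
grasp_force: 0.0
```

Emit:
drive_tool:
  deltas: "14 0 0 0 0; 8 0 0 0 0; 8 0 0 0 0; 8 0 0 0 0; 8 0 0 0 0; 8 0 0 0 0"

```text
time_s: 9.65
position: [0.5788, 0.2154, 0.1466]
tcp_rot: [[0.216, 0.976, 0.0], [0.976, -0.216, 0.0], [0.0, 0.0, -1.0]]
force: [0.8, -0.3, -1.4]
opening: 0.202
grasp_force: 30.0
```

Emit:
drive_tool:
  deltas: "8 0 0 4 0; 8 0 0 8 0; 8 0 0 12 0; 8 0 0 16 0; 8 0 0 16 0"

```text
time_s: 10.15
position: [0.5792, 0.2155, 0.1634]
tcp_rot: [[0.216, 0.976, 0.002], [0.976, -0.216, 0.0], [0.001, 0.001, -1.0]]
force: [-0.4, 0.0, -3.0]
opening: 0.203
grasp_force: 30.0
```

Emit:
drive_tool:
  deltas: "8 0 0 4 0; 8 0 0 8 0; 8 0 0 12 0; 8 0 0 15 0; 8 0 0 18 0; 8 0 0 21 0; 8 0 0 23 0; 8 0 0 23 0"

```text
time_s: 10.95
position: [0.579, 0.2155, 0.1859]
tcp_rot: [[0.216, 0.976, 0.001], [0.976, -0.216, 0.0], [0.0, 0.001, -1.0]]
force: [0.3, -0.7, -3.2]
opening: 0.201
grasp_force: 30.0
```

Emit:
drive_tool:
  deltas: "8 0 0 15 0; 8 0 0 32 0; 8 0 0 48 0; 8 0 0 60 0; 8 0 0 60 0; 8 0 0 60 0; 8 0 0 60 0"

```text
time_s: 11.65
position: [0.578, 0.2152, 0.2444]
tcp_rot: [[0.216, 0.976, -0.002], [0.976, -0.216, -0.0], [-0.001, -0.002, -1.0]]
force: [-0.2, 0.1, -3.3]
opening: 0.204
grasp_force: 30.0
```

Emit:
drive_tool:
  deltas: "8 -10 -20 0 0; 8 -25 -55 0 0; 8 -37 -95 0 0; 8 -50 -135 0 0; 8 -60 -175 0 0; 8 -70 -215 0 0; 8 -80 -255 0 0; 8 -90 -295 0 0; 8 -100 -330 0 0; 8 -106 -347 0 0; 8 -106 -353 0 0; 8 -106 -353 0 0"

```text
time_s: 12.85
position: [0.4727, -0.138, 0.2451]
tcp_rot: [[0.218, 0.976, -0.0], [0.976, -0.218, 0.001], [0.001, -0.001, -1.0]]
force: [0.4, 0.7, -2.3]
opening: 0.2
grasp_force: 30.0
```

Run:
```python
from h import *
import cv2
print(bot.read_state()['position'],bot.read_state()['tcp_rot'])
m=imaging.camera_model('wrist');w=imaging.capture('wrist')[:,:,::-1];s=imaging.capture('side')[:,:,::-1]
np.savez('w.npz',fx=m['fx'],fy=m['fy'],cx=m['cx'],cy=m['cy'],T=m['T'])
cv2.imwrite('pics/app.png',np.hstack([cv2.resize(w,(400,300)),cv2.resize(s[170:320,290:490],(400,300),interpolation=cv2.INTER_CUBIC)]))
```

```text
[ 0.47272643 -0.13800871  0.24511109] [[ 2.17964575e-01  9.75956606e-01 -3.83484895e-04]
 [ 9.75956521e-01 -2.17964297e-01  6.59562860e-04]
 [ 5.60118715e-04 -5.18025922e-04 -9.99999709e-01]]
```

View pics/app.png

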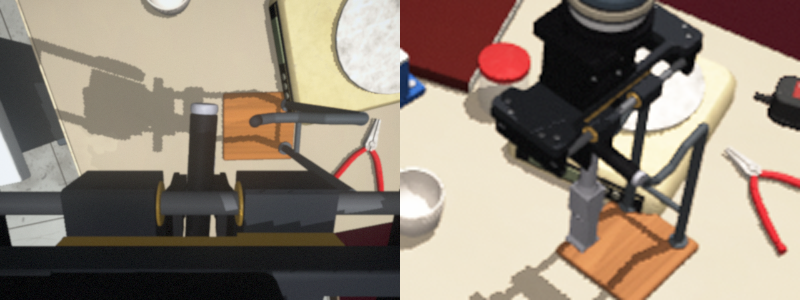

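The wrist view shows the key upright in the jaws, the +y prong tip at full-size pixel (411,192), and the post top near (586,189). I check these against the stand estimate.

Run:
```python
from h import *
m=dict(np.load('w.npz'))
def pl(u,v,z):
    o,d=ray('w',u*1.6,v*1.6,m);return (o+d*(z-o[2])/d[2]).round(4)
print('tip',pl(257,120,.2),'postfoot',pl(287,110,.01),'posttop',pl(364,118,.198),'base',pl(223,93,.01),pl(223,160,.01),'barend',pl(203,108,.264))
x=np.array([.978,-.208]);y=np.array([.208,.978])
t=pl(257,120,.2)[:2];print('seat from tip',t+x*.028-y*.035)
```

```text
tip [ 0.5284 -0.1084  0.2   ] postfoot [ 0.6151 -0.136   0.01  ] posttop [ 0.6169 -0.1266  0.198 ] base [ 0.5213 -0.0883  0.01  ] [ 0.5003 -0.1948  0.01  ] barend [ 0.4867 -0.0838  0.264 ]
seat from tip [ 0.548504 -0.148454]
```

Emit:
drive_tool:
  deltas: "8 15 -3 0 0; 8 30 -5 0 0; 8 45 -8 0 0; 8 60 -11 0 0; 8 72 -13 0 0; 8 76 -13 -10 0; 8 76 -13 -30 0; 8 76 -13 -50 0; 8 76 -13 -62 0; 8 76 -13 -66 0; 8 76 -13 -66 0; 8 76 -13 -66 0"

```text
time_s: 14.15
position: [0.5493, -0.1508, 0.1802]
tcp_rot: [[0.216, 0.976, 0.001], [0.976, -0.216, -0.001], [-0.0, 0.001, -1.0]]
force: [0.3, 0.1, -2.7]
opening: 0.204
grasp_force: 30.0
```

Emit:
drive_tool:
  deltas: "8 0 0 -3 0; 8 0 0 -6 0; 8 0 0 -8 0; 8 0 0 -8 0"

```text
time_s: 14.55
position: [0.5485, -0.1505, 0.1713]
tcp_rot: [[0.216, 0.976, -0.001], [0.976, -0.216, 0.0], [0.0, -0.001, -1.0]]
force: [-0.3, 0.3, -3.7]
opening: 0.204
grasp_force: 30.0
```

Run:
```python
from h import *
import cv2
s=imaging.capture('side')[:,:,::-1];t=imaging.capture('top')[:,:,::-1]
f=lambda im,x,y:cv2.resize(im[y:y+100,x:x+100],(400,400),interpolation=cv2.INTER_CUBIC)
cv2.imwrite('pics/hang.png',np.hstack([f(s,365,205),f(t,350,165)]))
```

```text
(no output)
```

View pics/hang.png

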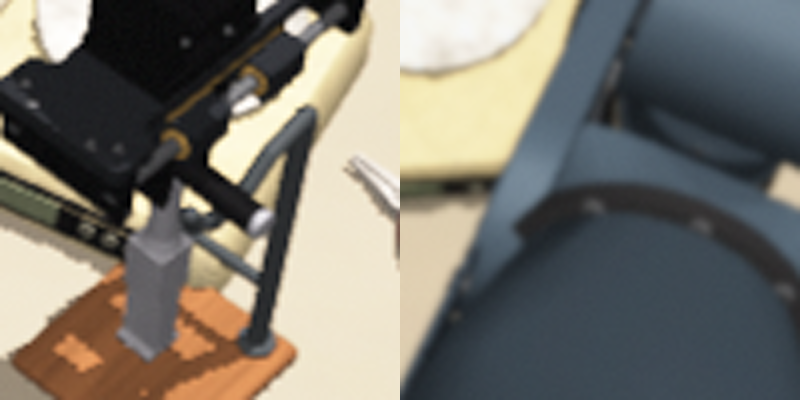

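The bar crosses above the near prong between tip and post (crop (225,200)), with the stem between the prongs. I lower it until the weight is taken.

Emit:
drive_tool:
  deltas: "8 0 0 -1.5 0; 8 0 0 -3 0; 8 0 0 -3 0; 8 0 0 -3 0"

```text
time_s: 15.05
position: [0.549, -0.1507, 0.169]
tcp_rot: [[0.216, 0.976, 0.001], [0.976, -0.216, -0.0], [-0.0, 0.001, -1.0]]
force: [-1.7, -0.1, 1.7]
opening: 0.198
grasp_force: 30.0
```

Emit:
drive_tool:
  deltas: "20 0 0 0 0; 24 0 0 0 0; 30 0 0 0 0; 40 0 0 0 0; 44 0 0 0 0; 44 0 0 0 0; 44 0 0 0 0; 44 0 0 0 0"

```text
time_s: 15.85
position: [0.5488, -0.1506, 0.1685]
tcp_rot: [[0.216, 0.976, 0.0], [0.976, -0.216, -0.0], [-0.0, 0.0, -1.0]]
force: [-0.8, 0.2, 0.4]
opening: 0.502
grasp_force: 0.0
```

Emit:
drive_tool:
  deltas: "44 0 0 5 0; 44 0 0 15 0; 44 0 0 30 0; 44 0 0 60 0; 44 0 0 100 0; 44 -40 20 130 0; 44 -80 50 130 0; 44 -110 90 130 0; 44 -110 130 130 0; 44 -110 170 130 0; 44 -110 170 130 0"

```text
time_s: 16.95
position: [0.4376, 0.0233, 0.2997]
tcp_rot: [[0.211, 0.977, 0.001], [0.977, -0.211, 0.001], [0.002, 0.001, -1.0]]
force: [0.5, -0.1, 0.2]
opening: 0.507
grasp_force: 0.0
```

Run:
```python
from h import *
import cv2
s=imaging.capture('side')[:,:,::-1];t=imaging.capture('top')[:,:,::-1]
f=lambda im,x,y:cv2.resize(im[y:y+100,x:x+100],(400,400),interpolation=cv2.INTER_CUBIC)
cv2.imwrite('pics/end.png',np.hstack([f(s,365,205),f(t,350,165)]))
```

```text
(no output)
```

View pics/end.png

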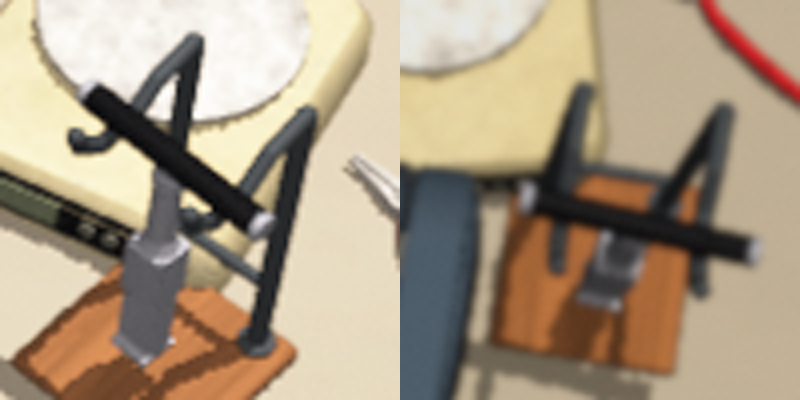

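The key hangs on both prongs, with bar ends at crop side (88,90)/(262,225) and top (525,200)/(755,252). I let it settle and check the height and centre.

Emit:
drive_tool:
  deltas: "44 0 0 0 0; 44 0 0 0 0; 44 0 0 0 0; 44 0 0 0 0; 44 0 0 0 0; 44 0 0 0 0; 44 0 0 0 0; 44 0 0 0 0; 44 0 0 0 0; 44 0 0 0 0; 44 0 0 0 0; 44 0 0 0 0"

```text
time_s: 18.25
position: [0.4388, 0.0195, 0.2985]
tcp_rot: [[0.216, 0.976, -0.0], [0.976, -0.216, 0.0], [0.0, -0.0, -1.0]]
force: [0.5, -0.5, 0.0]
opening: 0.508
grasp_force: 0.0
```

Run:
```python
from h import *
import cv2
s=lambda x,y:('side',365+x/4,205+y/4); t=lambda x,y:('top',350+(x-400)/4,165+y/4)
a=tri(s(88,90),t(525,200));b=tri(s(262,225),t(755,252));print(a,b,(a[0]+b[0])/2)
print('tips',tri(s(75,145),t(557,268)),tri(s(190,225),t(697,290)))
i1=imaging.capture('side').astype(int)
old=cv2.imread('pics/end.png')[:,:400];n=cv2.resize(i1[205:305,365:465,::-1].astype('uint8'),(400,400),interpolation=cv2.INTER_CUBIC)
print('change',(np.abs(old.astype(int)-n).max(2)>60).mean())
```

```text
(array([ 0.56  , -0.0976,  0.1894]), [0.0012, 0.0012]) (array([ 0.5299, -0.2084,  0.1897]), [0.0007, 0.0007]) [ 0.54495 -0.153    0.18955]
tips (array([ 0.5243, -0.1109,  0.1911]), [0.0005, 0.0005]) (array([ 0.5122, -0.1794,  0.1884]), [0.001, 0.001])
change 0.0
```

```bash
python3 -c "
from rig import bot
print(bot.hand_in())"
```

```text
the job is handed in; nothing more can be done
None
```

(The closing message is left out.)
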